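# Put three mixed-up microscope objectives back in their own docks

## Robot

A 7-joint arm with a two-finger parallel gripper is mounted at the origin on the work surface. World frame = base frame: x ahead of the robot, y to its left, z up, the work surface at z = 0. Lengths are in m, angles in degrees, forces in N, time in s.
With the tool pointing down it reaches from about 0.425 to 0.875 m from the base axis. Payload 4.7 kg.
Tool frame: the origin (TCP) lies on the centre line of the jaws, within the pads' length; the fingertips stand 8 mm ahead of it and the grasp point (between the pads) lies 11 mm behind it; z points along the fingers, y is the direction in which the jaws open and shut (so a half turn about z gives the same grasp; the last joint's range is limited). The gripper opens to 87 mm and grips with 3 to 60 N. Pads are 19 mm wide; open, the fingers measure 117 mm over their backs; the gripper's body (75 mm by 190 mm) begins 51 mm behind the grasp point.
Start: joints at [74.261, 18.392, -4.016, 83.108, 1.295, 78.541, -3.26], TCP at [0.185, -0.623, 0.231] pointing down, gripper open.
Joint ranges: [-163.93, 163.93], [-17.29, 119.83], [-79.2, 71.16], [3.27, 140.29], [-89.18, 269.18], [5.43, 117.66], [-154.24, 154.24]. Speed limits (degrees/s): [147.25, 147.25, 180, 180, 180, 180, 180].

## Interface

Orientations are given as [roll, pitch, yaw] about the fixed x, y, z axes, in that order (R = Rz(yaw) Ry(pitch) Rx(roll)).
In Python, from cell import env gives the robot as it stands. The module is installed in compiled form; this text tells all that it offers.
- The arm moves only by the tool move_arm, never from a script. Its argument "steps" is a list of rows, each a list of 2 entries, a list of its own where there are three numbers: the shift along the tool's x, y, z in m, then the turn about the tool's z in rad. A call has 1 to 20 rows; each row is the pose to reach, as a shift and turn from the pose commanded when the call began, along the tool's axes at that moment; what a row does not reach only later rows make up. A row lasts 1/8 s, in which the tool goes at most 62.5 mm and 10.7 degrees, less where a joint would pass 70% of its speed; a pose out of reach is approached as far as the arm can. A call with a gripper value outside its range is refused whole. "hand" is the closure, from -1 (fully open) to 1 (shut), set as the call begins (left out, the last holds). The fingers move at their own pace and stop on an object; "squeeze" is the grip in N (left out, the last holds). Time passes only in rows, so rows that repeat a pose let the fingers close. It gives the time, the measured TCP pose, the force and the opening at its end, in the units of the state.
- env.get_obs(): the state, without advancing time (a new reading comes with each control period).
- env.read_camera(name): name is "side" or "top"; returns (picture, depth): 384x512x3 uint8, red, green, blue; 384x512 float32, m along the optical axis (not along the pixel's ray), 0 where there is no reading.
- env.calibration(name): a dict with "intrinsics" (3x3 intrinsics, pixels), "D" ([k1, k2, p1, p2, k3] as OpenCV has them; the pictures are not rectified), "position" and "orientation" of the camera in the world. Camera axes: x right, y up, looking along -z (the intrinsics and any distortion apply to the point x, -y, -z); pixel columns grow to the right and rows downward; lengths in m; the calibration is good to about 2 mm. A picture is of the moment at which its call begins. calibration takes no time and is no camera call.
- env.sign_off(): hands the job in, once; it reports no verdict.
Trained networks look in the newest picture that a camera, given by its name, has taken for a name from the list of things; names that differ only in an ending like _2 or _b are one class to them, and where a whole thing is asked for, a point or a joint stands for the part that bears it (a point fixed in the world has none). Each returns a list of dicts, best first, with "conf" (0 to 1); they miss things now and then, are a little off and sometimes report something else, mostly with a low value. They report only what shows in the picture. A call takes as long as a camera call.
- env.cut_out(camera, query): "region" (384x512 bool, what is visible of it) and "uv" ([column, row] in pixels, amid what is visible of it).
The state is a dict: "time_s": time; "qpos": joint angles; "joint_velocities": joint speeds; "effort": joint torques, N m; "tool_pos": TCP position; "tool_rot": TCP orientation; "force": force on the tool from outside, world axes, zero at the start; "wrist_torque": the same for the moment, N m; "grip_width": finger opening in m.
Only numpy, scipy, OpenCV 4.12 (cv2) and the standard library are available. Lean on these libraries where they do the work, as an engineer would, in place of code of your own. Each camera call takes 0.05 s, during which the arm holds its last target. There are 200 camera calls.

## Task

The three microscope objectives were put back in each other's docks after cleaning: move them so that each stands upright in the dock of its own colour. Use the spare white dock to park one of them on the way and leave it empty at the end; never put an objective on the bare bench, and set each one down rather than letting it drop. Leave the oil bottle, the petri dish and the slide box where they are.

Things in the scene. Friction and masses are not known exactly. Their poses are not given: they have to be found in the camera images.
- red_objective_center (a point): The red microscope objective: an upright metal cylinder 34 mm in diameter, 64 mm tall in all, 0.18 kg or so. Black foot, steel body, then a broad red collar (straight sides all the way from the foot to 46 mm up) and a red cone that narrows to a steel nose with the front lens on top. This point is on its axis half-way up (32 mm above its foot); z is up along its axis. It starts standing in a dock of another colour.
- yellow_objective_center (a point): The yellow microscope objective: an upright metal cylinder 34 mm in diameter, 64 mm tall in all, 0.18 kg or so. Black foot, steel body, then a broad yellow collar (straight sides all the way from the foot to 46 mm up) and a yellow cone that narrows to a steel nose with the front lens on top. This point is on its axis half-way up (32 mm above its foot); z is up along its axis. It starts standing in a dock of another colour.
- blue_objective_center (a point): The blue microscope objective: an upright metal cylinder 34 mm in diameter, 64 mm tall in all, 0.18 kg or so. Black foot, steel body, then a broad blue collar (straight sides all the way from the foot to 46 mm up) and a blue cone that narrows to a steel nose with the front lens on top. This point is on its axis half-way up (32 mm above its foot); z is up along its axis. It starts standing in a dock of another colour.
- red_dock: The home dock of the red objective: a fixed round dish with a red rim and a black floor. Outer diameter 76 mm, rim top 14 mm above the bench, inside diameter 60 mm, floor 8 mm above the bench. Its origin is on the bench, under the centre of the dish; an objective standing in it has its middle 40 mm above the origin.
- yellow_dock: The home dock of the yellow objective: a fixed round dish with a yellow rim and a black floor. Outer diameter 76 mm, rim top 14 mm above the bench, inside diameter 60 mm, floor 8 mm above the bench. Its origin is on the bench, under the centre of the dish; an objective standing in it has its middle 40 mm above the origin.
- blue_dock: The home dock of the blue objective: a fixed round dish with a blue rim and a black floor. Outer diameter 76 mm, rim top 14 mm above the bench, inside diameter 60 mm, floor 8 mm above the bench. Its origin is on the bench, under the centre of the dish; an objective standing in it has its middle 40 mm above the origin.
- white_dock: The spare dock, empty at the start: a fixed round dish with a white rim and a black floor. Outer diameter 76 mm, rim top 14 mm above the bench, inside diameter 60 mm, floor 8 mm above the bench. Its origin is on the bench, under the centre of the dish; an objective standing in it has its middle 40 mm above the origin.
- oil_bottle_center (a point): Bystander: small amber immersion oil bottle with black cap, loose, 30 mm in diameter, 65 mm tall, standing on the bench; the point is half-way up on its axis.
- petri_dish_center (a point): Bystander: flat clear petri dish with pinkish contents, loose, 60 mm in diameter, 12 mm tall, lying on the bench; the point is at its centre.
- slide_box_center (a point): Bystander: small green slide box, loose, 83 mm long (along its x), 30 mm wide, 25 mm tall, lying on the bench; the point is at its centre.

How it is judged (in metres and radians):
On the way:
1. one of the objectives has been parked upright in the white dock and let go (((horizontal distance between red_objective_center and white_dock below 0.015 m and z of red_objective_center in the frame of white_dock between 0.036 and 0.044 m and angle between red_objective_center's own z axis and vertical below 0.1 rad and linear speed of red_objective below 0.02 m/s and contact force between the fingers and red_objective below 0.1 N) or (horizontal distance between yellow_objective_center and white_dock below 0.015 m and z of yellow_objective_center in the frame of white_dock between 0.036 and 0.044 m and angle between yellow_objective_center's own z axis and vertical below 0.1 rad and linear speed of yellow_objective below 0.02 m/s and contact force between the fingers and yellow_objective below 0.1 N) or (horizontal distance between blue_objective_center and white_dock below 0.015 m and z of blue_objective_center in the frame of white_dock between 0.036 and 0.044 m and angle between blue_objective_center's own z axis and vertical below 0.1 rad and linear speed of blue_objective below 0.02 m/s and contact force between the fingers and blue_objective below 0.1 N))), for 0.2 s.
At the end, for the whole second after the job is handed in: Each objective stands upright (within 0.1 rad), at rest, on the floor of the dock of its own colour, its axis within 15 mm of the dock's centre (so inside the rim); the white dock is thereby empty (horizontal distance between red_objective_center and red_dock below 0.015 m and z of red_objective_center in the frame of red_dock between 0.036 and 0.044 m and angle between each of red_objective_center, yellow_objective_center, blue_objective_center's own z axis and vertical below 0.1 rad and linear speed of each of red_objective, yellow_objective, blue_objective below 0.02 m/s and horizontal distance between yellow_objective_center and yellow_dock below 0.015 m and z of yellow_objective_center in the frame of yellow_dock between 0.036 and 0.044 m and horizontal distance between blue_objective_center and blue_dock below 0.015 m and z of blue_objective_center in the frame of blue_dock between 0.036 and 0.044 m); the robot touches nothing.
It fails at once if an objective was put or fell on the bare bench (its middle under 34 mm high) (height (world z) of any of red_objective_center, yellow_objective_center, blue_objective_center below 0.034 m).
It fails at once if an objective was dropped (faster than 0.6 m/s while not held: a fall of about 2 cm) ((linear speed of red_objective above 0.6 m/s and contact force between the fingers and red_objective below 0.1 N) or (linear speed of yellow_objective above 0.6 m/s and contact force between the fingers and yellow_objective below 0.1 N) or (linear speed of blue_objective above 0.6 m/s and contact force between the fingers and blue_objective below 0.1 N)).
It fails at once if the oil bottle, petri dish or slide box was shifted by more than 20 mm or knocked over (distance of any of oil_bottle_center, petri_dish_center, slide_box_center from where it was at the start of the episode above 0.02 m).
It also fails if it takes over 102 s, if anything falls off the work surface, if the arm or the gripper's body presses on something with over 40 N, if the wrist force passes 120 N, or if a joint passes its speed limit or range.

## Working session

There is one attempt and no reset: what is moved stays moved. The work goes in short steps, Python scripts to look and compute and a tool call to move; the robot and the scene stay as the last step left them, time stands still between calls to the robot, and variables do not carry over. Pictures are saved under pics/ and viewed, about 12 in all and at most 16, crops included, and the job is handed in when it is done.

Besides the shell and the picture viewer there is one more tool, called after ">>>" in YAML: its name, and indented under it one key for each argument. move_arm: Moves the arm, as the interface text tells. Its arguments: {"type":"object","properties":{"steps":{"type":"array"},"hand":{"type":"number"},"squeeze":{"type":"number"}},"required":["steps"]}

```bash
mkdir -p pics
cat > h.py <<'E'
from cell import env
import numpy as np, cv2
from scipy.spatial.transform import Rotation as R
def Rm(o):
    o=np.array(o,float)
    if o.shape==(3,3): return o
    if o.size==3: return R.from_euler('xyz',o,degrees=True).as_matrix()
    raise ValueError(o)
def pts(cam,depth,mask):
    c=env.calibration(cam); v,u=np.nonzero(mask&(depth>0)); d=depth[v,u]
    n=cv2.undistortPoints(np.stack([u,v],1).astype(np.float32)[:,None],np.array(c["intrinsics"],float),np.array(c["D"],float))[:,0]
    p=np.stack([n[:,0]*d,-n[:,1]*d,-d],1)
    return p@Rm(c["orientation"]).T+np.array(c["position"])
E
python3 - <<'E'
from h import *
o=env.get_obs(); print(o)
for n in("top","side"):
    print(n,env.calibration(n))
    im,d=env.read_camera(n); cv2.imwrite(f"pics/{n}0.png",im[:,:,::-1])
    np.save(n+"d.npy",d)
    for q in ["red_objective_center","yellow_objective_center","blue_objective_center","red_dock","yellow_dock","blue_dock","white_dock","oil_bottle_center","petri_dish_center","slide_box_center"]:
        for r in env.cut_out(n,q)[:2]:
            p=pts(n,d,r["region"])
            s=p[p[:,2]>np.percentile(p[:,2],95)-.01] if len(p) else p
            print(n,q,round(r["conf"],2),np.round(r["uv"]),len(p),np.round((p.min(0)+p.max(0))/2,4) if len(p) else "",np.round(np.percentile(p,[5,50,95],axis=0),3).tolist() if len(p) else "")
E
```

```text
{'time_s': 0.0, 'qpos': array([74.25959885, 18.43827083, -4.01685651, 83.17428382,  1.29505978,
       78.5415378 , -3.2586394 ]), 'joint_velocities': array([ 0.05799381,  0.02638626,  0.00419211, -0.08452306, -0.04619286,
        0.03251607,  0.11231445]), 'effort': array([-6.21892536e-05, -4.91287315e+01, -4.04046820e-01, -3.12527740e+01,
       -6.38960791e-02,  4.39319573e-02,  1.97041736e-04]), 'tool_pos': array([ 0.1849465 , -0.62257071,  0.22947605]), 'tool_rot': array([-1.79891160e+02,  5.42162903e-03,  1.65527721e+01]), 'force': array([-0.17695425, -0.43171743, -0.47552431]), 'wrist_torque': array([0.01833964, 0.01670835, 0.02812001]), 'grip_width': 0.08716203579539651}
top {'intrinsics': array([[349.62607361,   0.        , 254.11977997],
       [  0.        , 349.62607361, 192.68455519],
       [  0.        ,   0.        ,   1.        ]]), 'D': array([0.03452499, 0.        , 0.        , 0.        , 0.        ]), 'position': array([0.39890118, 0.03188709, 0.92941285]), 'orientation': array([ 8.49019403e+00,  8.49776892e-02, -9.10864221e+01])}
top red_objective_center 0.68 [2
[... 2766 characters left out ...]
 [0.535, 0.345, 0.016]]
side blue_dock 0.75 [366. 158.] 411 [ 0.5171 -0.322   0.0156] [[0.483, -0.345, 0.005], [0.505, -0.303, 0.011], [0.548, -0.279, 0.017]]
side white_dock 0.84 [268. 253.] 978 [0.4767 0.0661 0.0095] [[0.443, 0.038, 0.006], [0.476, 0.069, 0.01], [0.507, 0.102, 0.016]]
side oil_bottle_center 0.54 [328. 209.] 279 [ 0.4595 -0.1055  0.0355] [[0.447, -0.106, 0.011], [0.456, -0.094, 0.038], [0.469, -0.086, 0.066]]
side petri_dish_center 0.65 [208. 217.] 542 [0.6366 0.0998 0.009 ] [[0.605, 0.079, 0.004], [0.629, 0.105, 0.013], [0.657, 0.13, 0.016]]
side slide_box_center 0.92 [231. 306.] 876 [0.4333 0.1975 0.0136] [[0.387, 0.182, 0.005], [0.424, 0.2, 0.025], [0.465, 0.216, 0.027]]
```

Run:
```python
from h import *
from scipy.optimize import least_squares
a=cv2.imread("pics/top0.png"); cv2.imwrite("pics/top1.png",cv2.resize(a[120:280,90:450],None,fx=2.2,fy=2.2))
D={"top":np.load("topd.npy"),"side":np.load("sided.npy")}
full=np.ones((384,512),bool)
for n in D:
    P=pts(n,D[n],full)
    for q,c in dict(blue_in_red=(.513,.309),red_in_yel=(.636,-.065),yel_in_blue=(.516,-.315),white=(.477,.067)).items():
        r=np.hypot(*(P[:,:2]-c).T)
        top=P[(r<.03)&(P[:,2]>.066)&(P[:,2]<.085)]
        rim=P[(r>.027)&(r<.045)&(P[:,2]>.0115)&(P[:,2]<.02)]
        f=least_squares(lambda x:np.hypot(*(rim[:,:2]-x).T)-.034,c,loss='soft_l1',f_scale=.002)
        print(n,q,"nose",np.round(top.mean(0),4) if len(top) else "",len(top),"dock",f.x.round(4),len(rim),f.cost.round(5))
```

```text
top blue_in_red nose [0.5158 0.3107 0.0714] 39 dock [0.5134 0.3103] 233 0.00047
top red_in_yel nose [ 0.6376 -0.0683  0.0725] 34 dock [ 0.637  -0.0656] 228 0.00047
top yel_in_blue nose [ 0.52   -0.3177  0.0717] 41 dock [ 0.5167 -0.3165] 217 0.00046
top white nose  0 dock [0.4775 0.0661] 251 0.00053
side blue_in_red nose [0.5151 0.313  0.072 ] 64 dock [0.5128 0.311 ] 370 0.00073
side red_in_yel nose [ 0.6377 -0.0657  0.0718] 39 dock [ 0.6364 -0.0631] 210 0.00044
side yel_in_blue nose [ 0.5206 -0.3164  0.0718] 34 dock [ 0.5176 -0.314 ] 193 0.00044
side white nose  0 dock [0.4769 0.0683] 358 0.00079
```

View pics/top0.png

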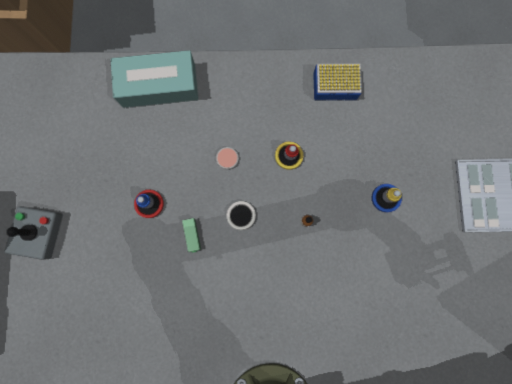

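>>> move_arm:
  steps:
    - [[0.02,-0.01,0],-0.06]
    - [[0.05,-0.025,0],-0.18]
    - [[0.09,-0.044,0.01],-0.32]
    - [[0.13,-0.063,0.015],-0.46]
    - [[0.17,-0.082,0.02],-0.6]
    - [[0.21,-0.102,0.03],-0.74]
    - [[0.25,-0.121,0.035],-0.88]
    - [[0.29,-0.141,0.04],-1.02]
    - [[0.33,-0.16,0.05],-1.14]
    - [[0.37,-0.18,0.055],-1.22]
    - [[0.4,-0.194,0.06],-1.27]
    - [[0.408,-0.198,0.06],-1.282]
    - [[0.408,-0.198,0.06],-1.282]
    - [[0.408,-0.198,0.06],-1.282]
  hand: -1
  squeeze: 25

```text
time_s: 2.85
tool_pos: [0.5186, -0.3188, 0.1708]
tool_rot: [-180.0, 0.1, 89.9]
force: [0.5, 0.0, -0.4]
grip_width: 0.0868
```

>>> move_arm:
  steps:
    - [[0.002,0.002,0.015],0]
    - [[0.002,0.002,0.035],0]
    - [[0.002,0.002,0.055],0]
    - [[0.002,0.002,0.075],0]
    - [[0.002,0.002,0.095],0]
    - [[0.002,0.002,0.11],0]
    - [[0.002,0.002,0.122],0]
    - [[0.002,0.002,0.132],0]
    - [[0.002,0.002,0.139],0]
    - [[0.002,0.002,0.139],0]
    - [[0.002,0.002,0.139],0]

```text
time_s: 4.22
tool_pos: [0.5222, -0.3153, 0.0321]
tool_rot: [180.0, 0.0, 90.0]
force: [1.0, -0.8, -0.0]
grip_width: 0.0872
```

Run:
```python
from h import *
im,d=env.read_camera("side"); cv2.imwrite("pics/s1.png",cv2.resize(im[60:260,260:500,::-1],None,fx=3,fy=3))
print(env.get_obs()["qpos"].round(1))
```

```text
[ 49.3  25.4 -25.2 100.1  12.6  57.2  19.3]
```

View pics/s1.png

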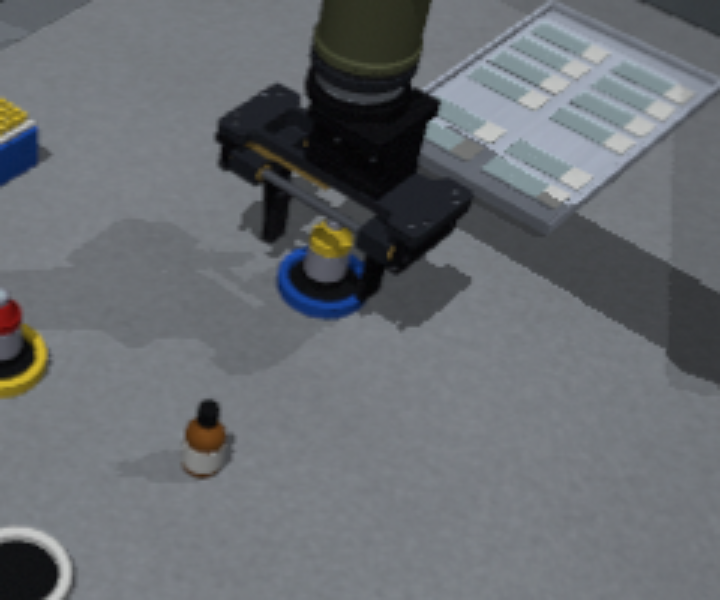

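The yellow objective (330,255) stands midway between the fingers (275,210) and (372,280). I'll close on it and lift.

>>> move_arm:
  steps:
    - [[0,0,0],0]
    - [[0,0,0],0]
    - [[0,0,0],0]
    - [[0,0,0],0]
    - [[0,0,0],0]
    - [[0,0,0],0]
    - [[0,0,0],0]
    - [[0,0,0],0]
  hand: 1
  squeeze: 25

```text
time_s: 5.28
tool_pos: [0.5216, -0.3152, 0.0315]
tool_rot: [-180.0, 0.0, 90.0]
force: [-0.4, 0.3, 1.0]
grip_width: 0.0335
```

>>> move_arm:
  steps:
    - [[0,0,-0.008],0]
    - [[0,0,-0.025],0]
    - [[0,0,-0.045],0]
    - [[0,0,-0.07],0]
    - [[0,0,-0.09],0]
    - [[0,0,-0.1],0]
    - [[0,0,-0.1],0]
    - [[0,0,-0.1],0]

```text
time_s: 6.28
tool_pos: [0.5212, -0.3149, 0.1306]
tool_rot: [-179.9, -0.0, 90.0]
force: [-0.0, -0.2, -0.8]
grip_width: 0.0337
```

>>> move_arm:
  steps:
    - [[0.01,-0.001,0],0]
    - [[0.03,-0.003,0],0]
    - [[0.06,-0.007,0],0]
    - [[0.095,-0.011,0],0]
    - [[0.13,-0.015,0],0]
    - [[0.165,-0.02,0],0]
    - [[0.2,-0.024,0],0]
    - [[0.235,-0.028,0],0]
    - [[0.27,-0.032,0],0]
    - [[0.305,-0.036,0],0]
    - [[0.335,-0.04,0],0]
    - [[0.358,-0.042,0],0]
    - [[0.374,-0.044,0],0]
    - [[0.382,-0.045,0],0]
    - [[0.382,-0.045,0],0]
    - [[0.382,-0.045,0],0]
    - [[0.382,-0.045,0],0]

```text
time_s: 8.4
tool_pos: [0.4769, 0.066, 0.1314]
tool_rot: [-180.0, 0.0, 89.9]
force: [-0.4, 0.2, -1.6]
grip_width: 0.0334
```

```bash
cat > look.py <<'E'
from h import *
import sys
col,cx,cy=sys.argv[1],float(sys.argv[2]),float(sys.argv[3])
o=env.get_obs();print(o["tool_pos"].round(4),o["qpos"].round(1),o["force"].round(1))
for n in("side","top"):
    im,d=env.read_camera(n)
    for r in env.cut_out(n,col+"_objective_center")[:1]:
        p=pts(n,d,r["region"]); p=p[np.hypot(*(p[:,:2]-(cx,cy)).T)<.035]
        if len(p): print(n,round(r["conf"],2),r["uv"].round() if hasattr(r["uv"],"round") else r["uv"],len(p),np.percentile(p,[2,50,98],axis=0).round(4).tolist(), "top",p[p[:,2]>p[:,2].max()-.006].mean(0).round(4))
    if len(sys.argv)>4 and n=="side":
        u,v=int(sys.argv[5]),int(sys.argv[6]); cv2.imwrite("pics/"+sys.argv[4],cv2.resize(im[max(v-90,0):v+90,max(u-120,0):u+120,::-1],None,fx=3,fy=3))
E
python3 look.py yellow .477 .067 s2.png 268 230
```

```text
[0.4769 0.066  0.1314] [ 30.6   4.8 -42.9 112.3   3.6  64.3 -13.9] [-0.4  0.2 -1.6]
```

View pics/s2.png

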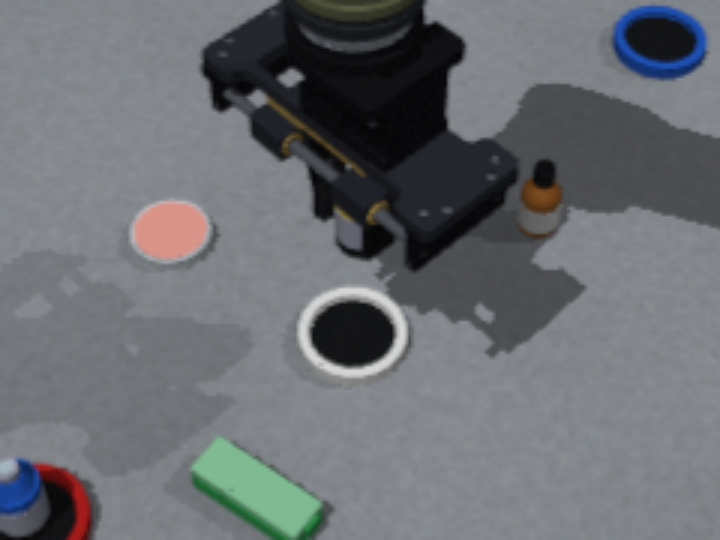

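Yellow is held upright above the empty white dock (352,332). Next I lower it.

>>> move_arm:
  steps:
    - [[0.001,0,0.01],0]
    - [[0.001,0,0.03],0]
    - [[0.001,0,0.05],0]
    - [[0.001,0,0.067],0]
    - [[0.001,0,0.08],0]
    - [[0.001,0,0.088],0]
    - [[0.001,0,0.093],0]
    - [[0.001,0,0.096],0]
    - [[0.001,0,0.098],0]
    - [[0.001,0,0.099],0]
    - [[0.001,0,0.0995],0]
    - [[0.001,0,0.0995],0]

```text
time_s: 10.1
tool_pos: [0.4769, 0.0679, 0.0321]
tool_rot: [180.0, 0.0, 90.0]
force: [0.4, 0.3, -1.8]
grip_width: 0.0334
```

>>> move_arm:
  steps:
    - [[0,0,0],0]
    - [[0,0,0],0]
    - [[0,0,0],0]
    - [[0,0,0],0]
    - [[0,0,0],0]
    - [[0,0,0],0]
    - [[0,0,0],0]
    - [[0,0,0],0]
  hand: -1

```text
time_s: 11.1
tool_pos: [0.4768, 0.0679, 0.032]
tool_rot: [-180.0, 0.0, 90.0]
force: [-0.8, 1.2, 0.5]
grip_width: 0.0866
```

>>> move_arm:
  steps:
    - [[0,0,-0.015],0]
    - [[0,0,-0.035],0]
    - [[0,0,-0.06],0]
    - [[0,0,-0.085],0]
    - [[0,0,-0.105],0]
    - [[0,0,-0.115],0]
    - [[0,0,-0.12],0]
    - [[0,0,-0.12],0]

```text
time_s: 12.1
tool_pos: [0.4767, 0.0679, 0.1519]
tool_rot: [-180.0, 0.0, 90.0]
force: [-0.9, 0.7, -0.1]
grip_width: 0.0874
```

```bash
python3 look.py yellow .477 .067 s3.png 268 230
```

```text
[0.4767 0.0679 0.1519] [ 31.3   3.4 -43.3 110.9   2.5  66.7 -13. ] [-0.9  0.7 -0.1]
side 0.62 [270.6, 245.1] 397 [[0.46, 0.0508, 0.0105], [0.4692, 0.0692, 0.0523], [0.4882, 0.0791, 0.0735]] top [0.4767 0.0624 0.0725]
```

View pics/s3.png

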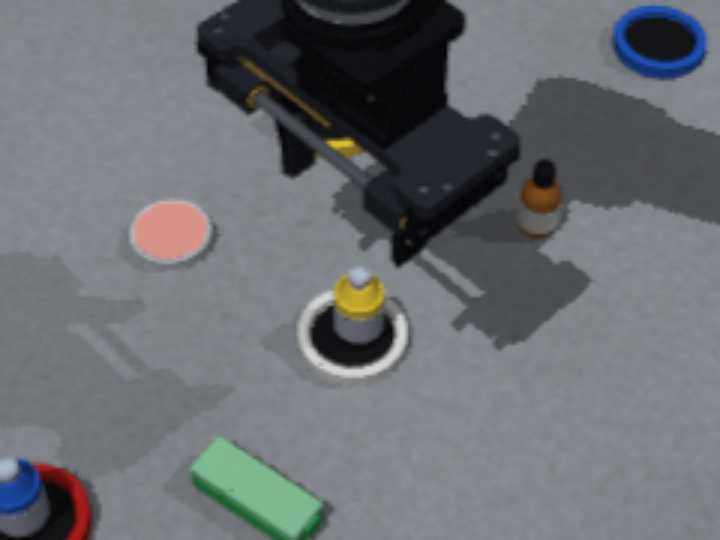

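Yellow stands upright in the white dock at (357,310). Its centre is about 5 mm off the dock's centre, against a 15 mm limit. Blue is next.

>>> move_arm:
  steps:
    - [[0.01,0.002,0],0]
    - [[0.03,0.005,0],0]
    - [[0.06,0.01,0],0]
    - [[0.095,0.015,0],0]
    - [[0.13,0.02,0],0]
    - [[0.165,0.026,0],0]
    - [[0.195,0.031,0],0]
    - [[0.22,0.035,0],0]
    - [[0.236,0.037,0],0]
    - [[0.244,0.0385,0],0]
    - [[0.244,0.0385,0.01],0]
    - [[0.244,0.0385,0.03],0]
    - [[0.244,0.0385,0.05],0]
    - [[0.244,0.0385,0.07],0]
    - [[0.244,0.0385,0.09],0]
    - [[0.244,0.0385,0.105],0]
    - [[0.244,0.0385,0.114],0]
    - [[0.244,0.0385,0.12],0]
    - [[0.244,0.0385,0.12],0]
    - [[0.244,0.0385,0.12],0]

```text
time_s: 14.8
tool_pos: [0.5157, 0.3122, 0.0326]
tool_rot: [179.9, -0.0, 90.0]
force: [0.4, 0.2, 0.7]
grip_width: 0.0874
```

```bash
python3 look.py blue .5155 .312 s4.png 153 290
```

```text
[0.5157 0.3122 0.0326] [  2.4  29.8 -45.1 100.6  24.   59.7 -51.2] [0.4 0.2 0.7]
top 0.6 [151.9, 199.7] 73 [[0.503, 0.2807, 0.0097], [0.5151, 0.2972, 0.0419], [0.5304, 0.307, 0.1128]] top [0.5102 0.2832 0.1118]
```

View pics/s4.png

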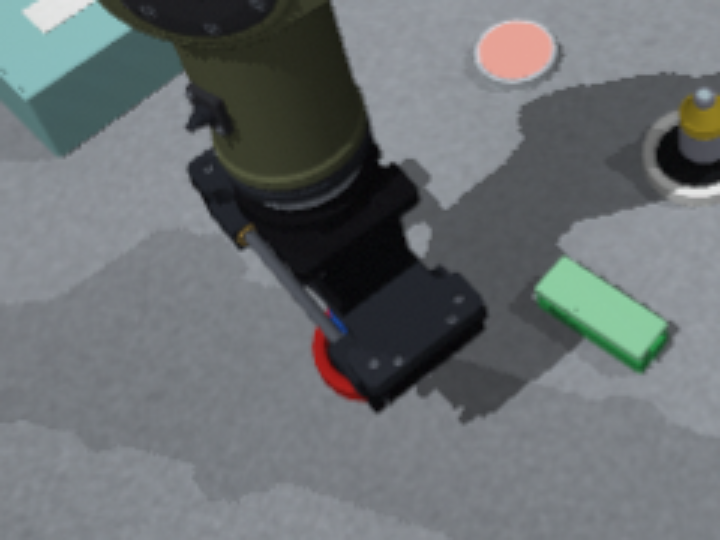

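>>> move_arm:
  steps:
    - [[0,0,0],0]
    - [[0,0,0],0]
    - [[0,0,0],0]
    - [[0,0,0],0]
    - [[0,0,0],0]
    - [[0,0,0],0]
    - [[0,0,0],0]
    - [[0,0,0],0]
    - [[0,0,-0.008],0]
    - [[0,0,-0.025],0]
    - [[0,0,-0.05],0]
    - [[0,0,-0.08],0]
    - [[0,0,-0.105],0]
    - [[0,0,-0.12],0]
    - [[0,0,-0.12],0]
    - [[0,0,-0.12],0]
  hand: 1
  squeeze: 25

```text
time_s: 17.0
tool_pos: [0.5148, 0.3114, 0.1511]
tool_rot: [-179.9, 0.1, 90.0]
force: [-0.1, -0.2, -0.6]
grip_width: 0.0339
```

>>> move_arm:
  steps:
    - [[-0.01,0,0],0]
    - [[-0.03,0,0],0]
    - [[-0.06,0,0],0]
    - [[-0.1,0,0],0]
    - [[-0.14,0,0],0]
    - [[-0.18,0,0],0]
    - [[-0.22,0,0],0]
    - [[-0.26,0,0],0]
    - [[-0.3,0,0],0]
    - [[-0.34,0,0],0]
    - [[-0.38,0,0],0]
    - [[-0.42,0,0],0]
    - [[-0.46,0.001,0],0]
    - [[-0.5,0.001,0],0]
    - [[-0.54,0.001,0],0]
    - [[-0.575,0.002,0],0]
    - [[-0.603,0.002,0],0]
    - [[-0.62,0.002,0],0]
    - [[-0.627,0.002,0],0]
    - [[-0.627,0.002,0],0]

```text
time_s: 19.5
tool_pos: [0.5175, -0.3144, 0.152]
tool_rot: [-180.0, -0.0, 90.0]
force: [0.3, 0.2, -1.9]
grip_width: 0.0336
```

```bash
python3 look.py blue .517 -.315 s5.png 366 130
```

```text
[ 0.5175 -0.3144  0.152 ] [ 54.3  18.5 -30.7  94.6   9.9  69.6  21.4] [ 0.3  0.2 -1.9]
side 0.69 [375.1, 105.4] 294 [[0.5047, -0.3124, 0.1316], [0.515, -0.3002, 0.1644], [0.5308, -0.2944, 0.1925]] top [ 0.5191 -0.3086  0.1918]
top 0.71 [403.5, 187.7] 171 [[0.5033, -0.3155, 0.1329], [0.5151, -0.3, 0.1629], [0.5303, -0.2948, 0.1932]] top [ 0.5168 -0.3084  0.192 ]
```

View pics/s5.png

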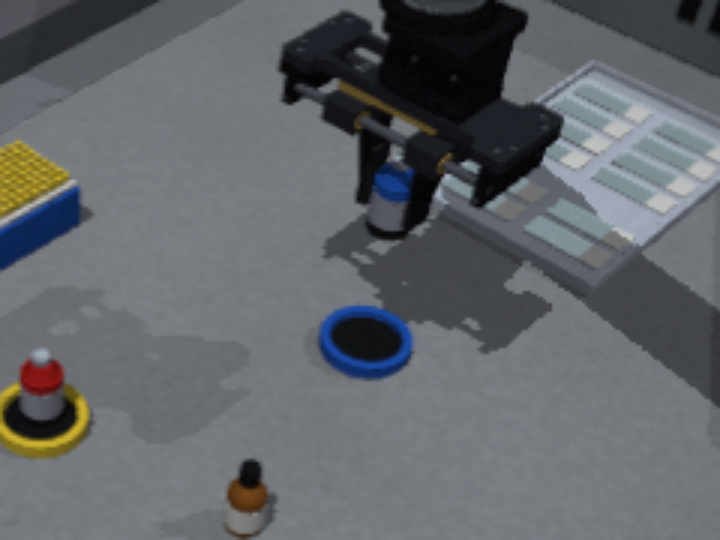

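Blue is held upright over the now empty blue dock (366,340). Its axis reads about 3–4 mm too far in +y, so I'll correct that while lowering.

>>> move_arm:
  steps:
    - [[-0.003,0,0.01],0]
    - [[-0.003,0,0.03],0]
    - [[-0.003,0,0.055],0]
    - [[-0.003,0,0.078],0]
    - [[-0.003,0,0.095],0]
    - [[-0.003,0,0.106],0]
    - [[-0.003,0,0.113],0]
    - [[-0.003,0,0.116],0]
    - [[-0.003,0,0.118],0]
    - [[-0.003,0,0.119],0]
    - [[-0.003,0,0.1195],0]
    - [[-0.003,0,0.1195],0]

```text
time_s: 21.2
tool_pos: [0.5174, -0.3182, 0.0327]
tool_rot: [180.0, 0.0, 90.0]
force: [0.4, -0.7, -1.7]
grip_width: 0.0335
```

>>> move_arm:
  steps:
    - [[0,0,0],0]
    - [[0,0,0],0]
    - [[0,0,0],0]
    - [[0,0,0],0]
    - [[0,0,0],0]
    - [[0,0,0],0]
    - [[0,0,0],0]
    - [[0,0,0],0]
    - [[0,0,-0.015],0]
    - [[0,0,-0.035],0]
    - [[0,0,-0.06],0]
    - [[0,0,-0.085],0]
    - [[0,0,-0.105],0]
    - [[0,0,-0.115],0]
    - [[0,0,-0.12],0]
    - [[0,0,-0.12],0]
  hand: -1

```text
time_s: 23.2
tool_pos: [0.5171, -0.318, 0.1523]
tool_rot: [-180.0, -0.0, 90.0]
force: [-0.9, -0.3, -0.7]
grip_width: 0.0871
```

```bash
python3 look.py blue .517 -.315; python3 look.py red .637 -.066
```

```text
[ 0.5171 -0.318   0.1523] [ 54.5  18.7 -30.7  94.4  10.   69.7  21.6] [-0.9 -0.3 -0.7]
side 0.69 [369.5, 147.0] 319 [[0.5021, -0.3237, 0.0122], [0.5132, -0.306, 0.047], [0.5327, -0.2982, 0.0751]] top [ 0.5179 -0.3154  0.0738]
top 0.73 [389.2, 195.0] 226 [[0.5009, -0.3329, 0.0119], [0.5143, -0.3096, 0.0555], [0.5318, -0.3005, 0.0745]] top [ 0.5168 -0.3162  0.0731]
[ 0.5169 -0.3179  0.1517] [ 54.4  18.7 -30.7  94.4  10.   69.7  21.6] [ 0.6 -0.8 -0.1]
side 0.63 [261.2, 168.6] 346 [[0.6216, -0.0857, 0.01], [0.6312, -0.0604, 0.0461], [0.648, -0.0501, 0.0744]] top [ 0.638  -0.0663  0.0734]
top 0.49 [290.5, 150.6] 185 [[0.6224, -0.084, 0.0129], [0.6327, -0.0668, 0.0567], [0.6547, -0.0529, 0.0745]] top [ 0.6383 -0.0682  0.0729]
```

>>> move_arm:
  steps:
    - [[0.01,0.005,0],0]
    - [[0.03,0.014,0],0]
    - [[0.06,0.029,0],0]
    - [[0.095,0.046,0],0]
    - [[0.13,0.063,0],0]
    - [[0.165,0.08,0],0]
    - [[0.2,0.096,0],0]
    - [[0.226,0.109,0],0]
    - [[0.243,0.117,0],0]
    - [[0.251,0.121,0],0]
    - [[0.251,0.121,0],0]
    - [[0.251,0.121,0.01],0]
    - [[0.251,0.121,0.03],0]
    - [[0.251,0.121,0.05],0]
    - [[0.251,0.121,0.07],0]
    - [[0.251,0.121,0.09],0]
    - [[0.251,0.121,0.105],0]
    - [[0.251,0.121,0.114],0]
    - [[0.251,0.121,0.12],0]
    - [[0.251,0.121,0.12],0]

```text
time_s: 26.1
tool_pos: [0.6383, -0.0671, 0.0325]
tool_rot: [-180.0, 0.0, 90.0]
force: [-0.5, -0.1, -0.3]
grip_width: 0.0871
```

>>> move_arm:
  steps:
    - [[0,0,0],0]
    - [[0,0,0],0]
    - [[0,0,0],0]
    - [[0,0,0],0]
    - [[0,0,0],0]
    - [[0,0,0],0]
    - [[0,0,0],0]
    - [[0,0,0],0]
    - [[0,0,-0.008],0]
    - [[0,0,-0.025],0]
    - [[0,0,-0.05],0]
    - [[0,0,-0.08],0]
    - [[0,0,-0.105],0]
    - [[0,0,-0.12],0]
    - [[0,0,-0.12],0]
    - [[0,0,-0.12],0]
  hand: 1

```text
time_s: 28.1
tool_pos: [0.6376, -0.0672, 0.1515]
tool_rot: [-179.9, 0.0, 90.0]
force: [-0.3, -0.1, -2.9]
grip_width: 0.0334
```

Next, red goes to the red dock (0.513, 0.311): tool x +0.378, y −0.125.

>>> move_arm:
  steps:
    - [[0.01,-0.003,0],0]
    - [[0.03,-0.01,0],0]
    - [[0.06,-0.02,0],0]
    - [[0.095,-0.031,0],0]
    - [[0.13,-0.043,0],0]
    - [[0.165,-0.055,0],0]
    - [[0.2,-0.066,0],0]
    - [[0.235,-0.078,0],0]
    - [[0.27,-0.089,0],0]
    - [[0.305,-0.101,0],0]
    - [[0.335,-0.111,0],0]
    - [[0.357,-0.118,0],0]
    - [[0.371,-0.123,0],0]
    - [[0.378,-0.125,0],0]
    - [[0.378,-0.125,0],0]
    - [[0.378,-0.125,0],0]

```text
time_s: 30.1
tool_pos: [0.5139, 0.3097, 0.1523]
tool_rot: [-180.0, 0.1, 89.9]
force: [0.0, -0.2, -2.3]
grip_width: 0.0333
```

```bash
python3 look.py red .513 .311 s6.png 153 270
```

```text
[0.5139 0.3097 0.1523] [  3.9  21.2 -46.   95.   16.   70.7 -45.6] [ 0.  -0.2 -2.3]
```

View pics/s6.png

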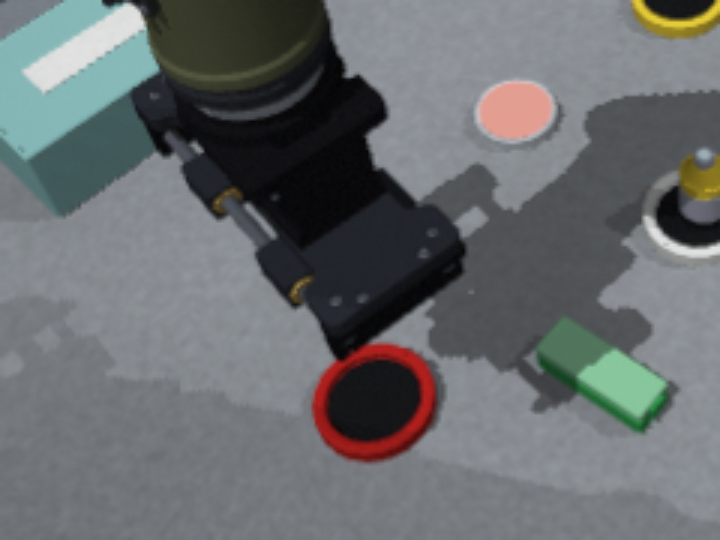

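The red dock (375,400) is empty, and the objective itself is hidden by the gripper. The width still reads 33 mm, so it is held, and I'll lower it.

>>> move_arm:
  steps:
    - [[0.001,0,0.01],0]
    - [[0.001,0,0.03],0]
    - [[0.001,0,0.055],0]
    - [[0.001,0,0.078],0]
    - [[0.001,0,0.095],0]
    - [[0.001,0,0.106],0]
    - [[0.001,0,0.113],0]
    - [[0.001,0,0.116],0]
    - [[0.001,0,0.118],0]
    - [[0.001,0,0.119],0]
    - [[0.001,0,0.1195],0]
    - [[0.001,0,0.1195],0]

```text
time_s: 31.8
tool_pos: [0.5134, 0.3119, 0.0332]
tool_rot: [180.0, 0.0, 90.0]
force: [-0.0, 0.0, -2.6]
grip_width: 0.0333
```

>>> move_arm:
  steps:
    - [[0,0,0],0]
    - [[0,0,0],0]
    - [[0,0,0],0]
    - [[0,0,0],0]
    - [[0,0,0],0]
    - [[0,0,0],0]
    - [[0,0,0],0]
    - [[0,0,0],0]
    - [[0,0,-0.015],0]
    - [[0,0,-0.035],0]
    - [[0,0,-0.06],0]
    - [[0,0,-0.085],0]
    - [[0,0,-0.105],0]
    - [[0,0,-0.115],0]
    - [[0,0,-0.12],0]
    - [[0,0,-0.12],0]
  hand: -1

```text
time_s: 33.8
tool_pos: [0.5132, 0.3117, 0.1527]
tool_rot: [-180.0, 0.0, 90.0]
force: [0.5, -0.1, -1.0]
grip_width: 0.0869
```

```bash
python3 look.py red .513 .311;python3 look.py yellow .477 .067
```

```text
[0.5132 0.3117 0.1527] [  3.8  21.3 -46.1  94.9  16.1  70.8 -45.7] [ 0.5 -0.1 -1. ]
side 0.76 [156.8, 309.3] 383 [[0.4962, 0.3006, 0.011], [0.5024, 0.3169, 0.0503], [0.5176, 0.3282, 0.0716]] top [0.5086 0.3144 0.0716]
top 0.71 [141.1, 202.3] 208 [[0.4957, 0.2948, 0.009], [0.5091, 0.3046, 0.0556], [0.5264, 0.3245, 0.074]] top [0.5132 0.3111 0.0728]
[0.5129 0.3116 0.1522] [  3.8  21.3 -46.1  94.9  16.1  70.8 -45.7] [-0.2 -0.6 -0.3]
side 0.93 [268.2, 243.4] 399 [[0.4601, 0.0506, 0.0113], [0.4694, 0.0693, 0.0513], [0.4908, 0.0794, 0.0741]] top [0.4765 0.0626 0.0728]
top 0.59 [240.3, 216.4] 148 [[0.4606, 0.0468, 0.0157], [0.4737, 0.0602, 0.0599], [0.491, 0.0749, 0.0758]] top [0.4764 0.0609 0.074 ]
```

Red sits within about 4 mm of the red dock's centre. Now yellow, at (0.4765, 0.062).

>>> move_arm:
  steps:
    - [[-0.01,-0.001,0],0]
    - [[-0.03,-0.004,0],0]
    - [[-0.06,-0.009,0],0]
    - [[-0.095,-0.014,0],0]
    - [[-0.13,-0.019,0],0]
    - [[-0.165,-0.024,0],0]
    - [[-0.2,-0.03,0],0]
    - [[-0.226,-0.033,0],0]
    - [[-0.242,-0.036,0],0]
    - [[-0.25,-0.037,0],0]
    - [[-0.25,-0.037,0],0]
    - [[-0.25,-0.037,0.01],0]
    - [[-0.25,-0.037,0.03],0]
    - [[-0.25,-0.037,0.05],0]
    - [[-0.25,-0.037,0.07],0]
    - [[-0.25,-0.037,0.09],0]
    - [[-0.25,-0.037,0.105],0]
    - [[-0.25,-0.037,0.114],0]
    - [[-0.25,-0.037,0.12],0]
    - [[-0.25,-0.037,0.12],0]

```text
time_s: 36.7
tool_pos: [0.4763, 0.062, 0.0329]
tool_rot: [-180.0, -0.0, 90.0]
force: [-0.6, -0.3, 0.3]
grip_width: 0.0872
```

>>> move_arm:
  steps:
    - [[0,0,0],0]
    - [[0,0,0],0]
    - [[0,0,0],0]
    - [[0,0,0],0]
    - [[0,0,0],0]
    - [[0,0,0],0]
    - [[0,0,0],0]
    - [[0,0,0],0]
    - [[0,0,-0.008],0]
    - [[0,0,-0.025],0]
    - [[0,0,-0.05],0]
    - [[0,0,-0.08],0]
    - [[0,0,-0.105],0]
    - [[0,0,-0.12],0]
    - [[0,0,-0.12],0]
    - [[0,0,-0.12],0]
  hand: 1

```text
time_s: 38.7
tool_pos: [0.4756, 0.0617, 0.1522]
tool_rot: [-179.9, 0.0, 90.0]
force: [0.2, -0.6, -0.5]
grip_width: 0.0334
```

Next, yellow goes to the yellow dock (0.6367, −0.0645): tool x −0.1265, y +0.1605.

>>> move_arm:
  steps:
    - [[-0.006,0.008,0],0]
    - [[-0.02,0.025,0],0]
    - [[-0.04,0.051,0],0]
    - [[-0.062,0.079,0],0]
    - [[-0.084,0.107,0],0]
    - [[-0.104,0.132,0],0]
    - [[-0.118,0.15,0],0]
    - [[-0.125,0.158,0],0]
    - [[-0.1265,0.1605,0],0]
    - [[-0.1265,0.1605,0],0]
    - [[-0.1265,0.1605,0],0]

```text
time_s: 40.08
tool_pos: [0.6364, -0.0638, 0.1532]
tool_rot: [-180.0, 0.0, 90.1]
force: [0.3, -0.7, -1.4]
grip_width: 0.0331
```

```bash
python3 look.py yellow .637 -.065 s7.png 262 150
```

```text
[ 0.6364 -0.0638  0.1532] [ 30.6  23.5 -35.   89.4  13.9  71.6  -6.5] [ 0.3 -0.7 -1.4]
side 0.8 [257.2, 131.8] 218 [[0.6195, -0.0595, 0.1308], [0.6305, -0.05, 0.1597], [0.6482, -0.0452, 0.1833]] top [ 0.6333 -0.0532  0.1814]
```

View pics/s7.png

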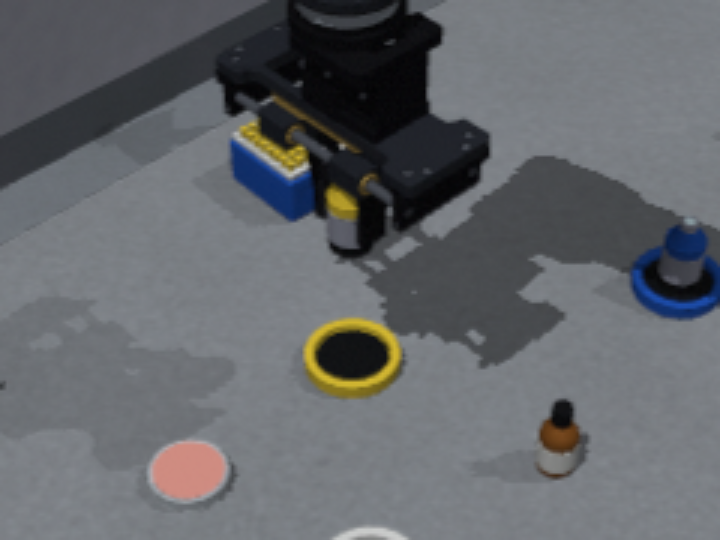

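Yellow hangs over the empty yellow dock (352,355), lined up to about 2 mm. Lowering it now.

>>> move_arm:
  steps:
    - [[-0.001,0,0.01],0]
    - [[-0.001,0,0.03],0]
    - [[-0.001,0,0.055],0]
    - [[-0.001,0,0.078],0]
    - [[-0.001,0,0.095],0]
    - [[-0.001,0,0.106],0]
    - [[-0.001,0,0.113],0]
    - [[-0.001,0,0.116],0]
    - [[-0.001,0,0.118],0]
    - [[-0.001,0,0.119],0]
    - [[-0.001,0,0.1195],0]
    - [[-0.001,0,0.1195],0]

```text
time_s: 41.78
tool_pos: [0.6369, -0.0656, 0.0337]
tool_rot: [180.0, 0.0, 90.0]
force: [0.3, -0.1, -1.4]
grip_width: 0.0334
```

>>> move_arm:
  steps:
    - [[0,0,0],0]
    - [[0,0,0],0]
    - [[0,0,0],0]
    - [[0,0,0],0]
    - [[0,0,0],0]
    - [[0,0,0],0]
    - [[0,0,0],0]
    - [[0,0,0],0]
    - [[0,0,-0.015],0]
    - [[0,0,-0.035],0]
    - [[0,0,-0.06],0]
    - [[0,0,-0.085],0]
    - [[0,0,-0.11],0]
    - [[0,0,-0.135],0]
    - [[0,0,-0.15],0]
    - [[0,0,-0.16],0]
    - [[0,0,-0.16],0]
    - [[0,0,-0.16],0]
  hand: -1

```text
time_s: 44.02
tool_pos: [0.6362, -0.0656, 0.1925]
tool_rot: [-179.9, -0.0, 90.0]
force: [-0.6, 0.1, 0.1]
grip_width: 0.0872
```

```bash
python3 look.py yellow .637 -.065; python3 look.py red .513 .311; python3 look.py blue .517 -.315
python3 - <<'E'
from h import *
im,_=env.read_camera("side"); cv2.imwrite("pics/s8.png",cv2.resize(im[:,:,::-1],None,fx=1.5,fy=1.5))
E
```

```text
[ 0.6362 -0.0656  0.1925] [ 31.   22.  -35.4  86.6  12.9  75.7  -5.6] [-0.6  0.1  0.1]
side 0.81 [260.9, 171.5] 325 [[0.6197, -0.0752, 0.0116], [0.6282, -0.0576, 0.0463], [0.645, -0.0478, 0.074]] top [ 0.6357 -0.0637  0.073 ]
[ 0.6364 -0.0656  0.1927] [ 31.   22.  -35.4  86.6  12.9  75.7  -5.6] [ 0.   0.  -0.6]
side 0.86 [156.6, 308.1] 490 [[0.4963, 0.2955, 0.0094], [0.504, 0.3147, 0.0527], [0.5259, 0.3282, 0.0742]] top [0.5123 0.312  0.0726]
top 0.66 [145.0, 202.3] 213 [[0.497, 0.2948, 0.0095], [0.5107, 0.3053, 0.0558], [0.5282, 0.3296, 0.0746]] top [0.5132 0.3108 0.0731]
[ 0.6367 -0.0656  0.1933] [ 31.   21.9 -35.4  86.5  12.9  75.7  -5.6] [-0.4 -0.6 -0.1]
side 0.8 [366.7, 146.6] 328 [[0.5022, -0.3268, 0.0099], [0.5131, -0.306, 0.0457], [0.5307, -0.2982, 0.0742]] top [ 0.5184 -0.3154  0.0729]
```

View pics/s8.png

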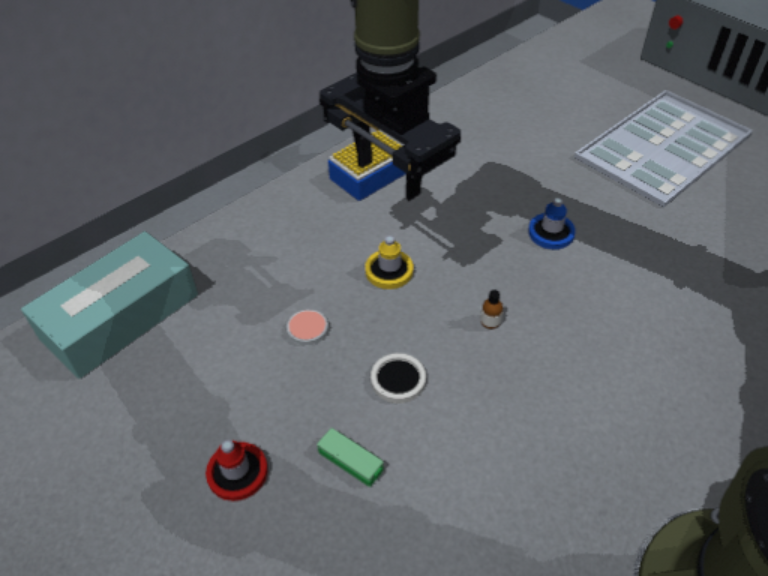

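The picture shows red (232,460), yellow (390,255) and blue (555,220) upright in their own docks. The white dock (398,376) is empty, the bystanders haven't moved, and the gripper is clear.

```bash
python3 -c "
from cell import env
print(env.sign_off())"
```

```text
the job is handed in; nothing more can be done
None
```

All three objectives now stand upright in the docks of their own colour, the white dock is empty, and I handed the job in at about 44 s of the 102 s allowed. I parked yellow in the white dock, then moved blue, red and finally yellow to their own docks, lowering each to the floor before letting go.

- **Position:** the last camera readings put each axis within about 3 mm of its dock's centre, with the tops at 73 mm against an expected 72 mm. While yellow was parked, it sat about 5 mm off the white dock's centre (limit 15 mm).
- **Surroundings:** in the last picture the oil bottle, petri dish and slide box look unmoved; I did not measure them again. The gripper is open and well above everything.
- **Checks that missed:** the networks found nothing in a few views where the gripper hid the objective, notably red just before I lowered it. I relied on the gripper opening (33 mm, so still held) there. The last top view also missed yellow and blue, so their final positions rest on the side camera. An earlier side reading put red about 4 mm further off, but the later readings from both cameras agree on its position.

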